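# Mount the sample drum on its spindle

## Task

Mount the eight-sided sample drum in the coating stand: lay it in the cradle between the two side plates, then take the spindle from its rest by the handle and push it, from whichever side you like, through the first plate, the drum and the second plate until its collar is against the side plate. Leave it there, and do not disturb the loose vial, the beaker or the tape roll.

Things in the scene. Friction and masses are not known exactly. Their poses are not given: they have to be found in the camera images.
- stand: Fixed coating stand: grey base 84 (x) x 100 (y) x 8 mm, two upright aluminium side plates 64 mm wide in x, 10 mm thick, top at z = 68 mm, inner faces at y = +-32, outer faces at y = +-42 mm. Each has a 13 mm round through bore; both bores lie on one line along y at x = 0, z = 44 mm. Origin: centre of the underside, on the worktop; z up. Place and yaw vary.
- stand_axis (a point): Point on the common axis of the two bores midway between the plates, 44 mm above the worktop; axes as the stand's (y along the bores). Below it, black 45 degree cradle faces (at y = +-16 mm, within 24 mm of the axis in x, below z = 32 mm) hold the drum, a flat beneath, so that its centre lies here and its hole lines up with the bores.
- drum: Loose white eight-sided drum, 44 mm across flats, 50 mm long (7 mm to spare at each end between the plates), about 0.12 kg, with an 18 mm hole right through along y. It lies on one flat; the upright flats facing +-x are the ones to grasp. Origin: centre of the flat beneath; z up. It starts on one side of the stand, the spindle on the other; which is which varies.
- drum_center (a point): Centre of the drum, on the axis of its hole, 22 mm above its origin; axes as the drum's.
- spindle_rest: Fixed rest for the spindle: base plate 104 x 44 x 8 mm (x = -4 to 100 mm), two uprights 30 mm wide, 8 mm thick at x = 12 and 84 mm, top at z = 47.5 mm, each with a 12 mm slot open at the top in which the shaft lies level, 40 mm above the worktop; lift it straight up. Origin on the worktop below the collar's front face; x towards the nose.
- spindle: Loose spindle, about 0.08 kg: round steel shaft 10 mm thick, 100 mm long, its last 10 mm tapering to 4 mm; a collar 26 mm across, 5 mm thick; behind it a square grey handle 16 x 16 x 45 mm that overhangs the rest towards the robot. Origin: on the axis at the collar's front face; x towards the nose; y, z square to the handle's flats (two upright at the start).
- spindle_handle (a point): Point to grip on the handle: on the axis, 26 mm behind the collar's front face; axes as the spindle's.
- spindle_nose (a point): Tip of the nose, on the axis, 100 mm ahead of the collar's front face.
- spindle_mid (a point): Point on the shaft's axis 42 mm ahead of the collar's front face; it coincides with stand_axis when the collar is against a side plate's outer face. Axes as the spindle's.
- vial: Bystander: small capped glass vial, 28 mm across, 56 mm tall, standing behind the stand; origin at its underside. Leave alone.
- beaker: Bystander: empty small glass beaker, 43 mm across, 56 mm tall, standing behind the stand to the right; origin at its underside. Leave alone.
- tape_roll: Bystander: roll of amber tape lying flat, 94 mm across, 19 mm high, at the left beyond the work; origin at its underside. Leave alone.
Not all that is in view belongs to the job. Leave any orange look-alike of the drum alone.

How it is judged:
By the outcome, as a careful person would: the job done as asked, in the order asked, and still so for the second after the job is handed in, with the robot touching nothing.
It also fails if it takes over 61 s, if anything falls off the work surface, if the arm or the gripper's body presses on something with over 40 N, if the wrist force passes 120 N, or if a joint passes its speed limit or range.

## Robot

A 6-joint arm with a two-finger parallel gripper is mounted at the origin on a cart in front of the work surface, level with it; the furniture and walls round the work are solid. World frame = base frame: x ahead of the robot, y to its left, z up, the work surface at z = 0. Lengths are in m, angles in rad, forces in N, time in s.
With the tool pointing down it reaches from about 0.3 to 0.875 m from the base axis. Payload 6.4 kg.
Tool frame: the origin (TCP) lies midway between the tips of the shut fingers; the grasp point (between the pads) lies 19 mm behind it; z points along the fingers, y is the line along which they close (so a half turn about z gives the same grasp; the last joint's range is limited). The gripper opens to 85 mm and grips with 20 to 120 N. Pads are 22 mm wide; open, the fingers measure 114 mm over their backs; the gripper's body (76 mm by 85 mm) begins 54 mm behind the grasp point. The pads swing forward as they close: fully open they stand 13 mm farther back than shut.
Start: joints at [-1.425, 0.181, 1.607, -0, 1.354, -0.206], TCP at [0.198, -0.54, 0.2] pointing down, gripper open.
Joint ranges: [-2.99, 2.99], [-0.89, 2.07], [0.3, 2.58], [-1.14, 4.28], [0, 2.63], [-3.12, 3.12]. Speed limits (rad/s): [2.57, 2.57, 3.01, 3.14, 3.14, 3.14].

## Interface

Orientations are given as a unit quaternion [w, x, y, z].
In Python, from bench import sensors, vision, ctrl gives the robot as it stands.
- The arm moves only by the tool carry_out, never from a script. Its argument "deltas" is text: rows parted by semicolons, each of 7 numbers parted by spaces: the shift along the tool's x, y, z in mm, then the turn, a rotation vector about the tool's x, y, z in rad, then the closure, from 0 (fully open) to 1 (shut). In form: tx ty tz ax ay az claw; .... A call has 1 to 12 rows; each row is the pose to reach, as a shift and turn from the pose commanded when the call began, along the tool's axes at that moment; what a row does not reach only later rows make up. A row lasts 1/8 s, in which the tool goes at most 62.5 mm and 10.7 degrees, less where a joint would pass 70% of its speed; a pose out of reach is approached as far as the arm can. A call with a gripper value outside its range is refused whole. The fingers move at their own pace and stop on an object; the grip force is fixed at half the most. Time passes only in rows, so rows that repeat a pose let the fingers close. It gives the time, the measured TCP pose, the force, the opening and the grip force at its end, in the units of the state.
- sensors.get_obs(): the state, without advancing time (a new reading comes with each control period).
- vision.camera(name): name is "side" or "top" or "wrist"; returns the picture (420x560x3 uint8, blue, green, red); there is no depth.
- vision.camera_model(name): a dict with "K" (3x3 intrinsics, pixels), "extrinsics" (4x4, takes a point from world to camera coordinates); the wrist camera has in their place "hand_eye" (4x4, takes a point from camera to tool coordinates, whose origin is the TCP and whose axes are the flange's). Camera axes: x right, y down, z forward; pixel columns grow to the right and rows downward; lengths in m; the calibration is good to about 2 mm. A picture is of the moment at which its call begins: read the wrist's pose just before it. camera_model takes no time and is no camera call.
- ctrl.hand_in(): hands the job in; it is judged then, once.
The state is a dict: "time_s": time; "q": joint angles; "dq": joint speeds; "joint_efforts": joint torques, N m; "eef_pos": TCP position; "eef_rot": TCP orientation; "wrist_force": force on the tool from outside, world axes, zero at the start; "torque": the same for the moment, N m; "opening": opening from 0.0 (shut) to 1.0 (fully open); "grasp_force": force on a finger pad.
Only numpy, scipy, OpenCV 4.12 (cv2) and the standard library are available. Lean on these libraries where they do the work, as an engineer would, in place of code of your own. Each camera call takes 0.05 s, during which the arm holds its last target. There are 200 camera calls.

## Working session

There is one attempt and no reset: what is moved stays moved. The work goes in short steps, Python scripts to look and compute and a tool call to move; the robot and the scene stay as the last step left them, time stands still between calls to the robot, and variables do not carry over. Pictures are saved under pics/ and viewed, at most 10 in all, crops included, and the job is handed in when it is done.

Besides the shell and the picture viewer there is one more tool, called in YAML: its name, and indented under it one key for each argument. carry_out: Moves the arm, as the interface text tells. Its arguments: {"type":"object","properties":{"deltas":{"type":"string"}},"required":["deltas"]}

```bash
mkdir -p pics; ls; cat > h.py <<'E'
import numpy as np, cv2
from scipy.spatial.transform import Rotation as R
from bench import sensors, vision, ctrl
def rot(o): q=o["eef_rot"]; return R.from_quat([q[1],q[2],q[3],q[0]])
def cam(name):
    o=sensors.get_obs(); im=vision.camera(name); m=vision.camera_model(name); K=np.array(m["K"])
    if name=="wrist":
        T=np.eye(4);T[:3,:3]=rot(o).as_matrix();T[:3,3]=o["eef_pos"];C=T@np.array(m["hand_eye"])
    else: C=np.linalg.inv(np.array(m["extrinsics"]))
    return im,K,C
def plane(uv,K,C,z):
    uv=np.atleast_2d(uv).astype(float)
    d=(C[:3,:3]@np.linalg.inv(K)@np.c_[uv,np.ones(len(uv))].T).T
    return C[:3,3]+d*((z-C[2,3])/d[:,2])[:,None]
def proj(P,K,C):
    p=np.linalg.inv(C)@np.r_[P,1]; p=K@p[:3]; return p[:2]/p[2]
E
python3 - <<'E'
from h import *
a,K,C=cam("top"); print(K,C.round(3)); cv2.imwrite("pics/top.png",a)
b,K,C=cam("side"); print(K,C.round(3)); cv2.imwrite("pics/side.png",b)
print(sensors.get_obs())
E
```

```text
pics
[[452.99467879   0.         282.11977881]
 [  0.         452.99467879 207.2795424 ]
 [  0.           0.           1.        ]] [[-0.023 -0.99   0.139  0.372]
 [-1.     0.024  0.005  0.08 ]
 [-0.008 -0.139 -0.99   1.324]
 [ 0.     0.     0.     1.   ]]
[[531.05700215   0.         277.55423263]
 [  0.         531.05700215 205.97358   ]
 [  0.           0.           1.        ]] [[ 0.992 -0.067  0.105  0.402]
 [-0.124 -0.495  0.86  -1.116]
 [-0.006 -0.866 -0.5    0.774]
 [ 0.     0.     0.     1.   ]]
{'time_s': 0.1, 'q': array([-1.42529909e+00,  1.81474859e-01,  1.60790795e+00,  1.66896412e-05,
        1.35377564e+00, -2.06330856e-01]), 'dq': array([ 0.00123143, -0.00118114, -0.00126402,  0.00037779,  0.00055214,
       -0.00045619]), 'joint_efforts': array([ 5.95769689e-04, -4.45875084e+01, -3.52239203e+01, -1.51210488e-04,
        4.13552843e-03,  4.92629749e-05]), 'eef_pos': array([ 0.19807922, -0.53923445,  0.19936974]), 'eef_rot': array([-7.82283979e-04,  9.84566998e-01,  1.75006323e-01,  3.19533622e-05]), 'wrist_force': array([ 0.40337249, -0.00625046, -0.89518902]), 'torque': array([-0.00823188,  0.02302456,  0.0163545 ]), 'grasp_force': 0.0, 'opening': 0.9978685661272821}
```

View pics/top.png

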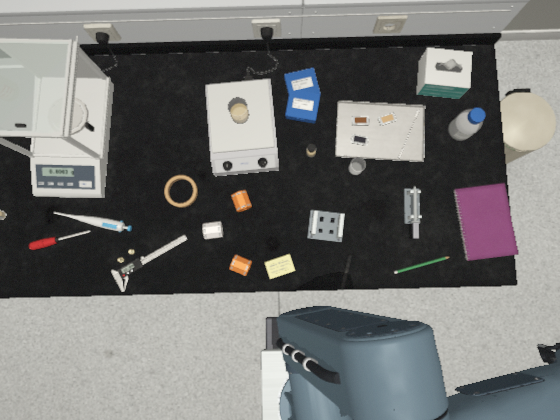

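View pics/side.png

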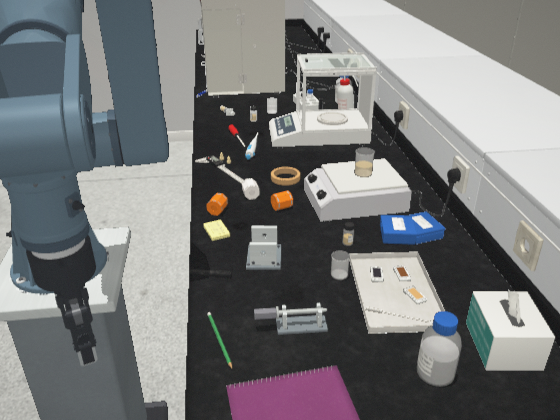

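Looking down, x is up in the image and y is left. Drum candidates in the top view are the white block at (213,230) and orange blocks at (241,201) and (240,266), which are decoys. The drum is described as white, so I choose (213,230). The stand is at (326,226). The spindle lies in its rest at (414,212) with its handle towards the robot. Next I'll make one close crop and take coarse measurements.

```bash
python3 - <<'E'
from h import *
a,K,C=cam("top")
for n,uv,z in [("drum",(213,230),.044),("stand",(326,226),.03),("spin",(414,212),.045),("handle",(415.5,232),.048)]: print(n,plane(uv,K,C,z).round(3))
m=vision.camera_model("wrist"); print(np.array(m["K"]).round(1),np.array(m["hand_eye"]).round(3))
c=[cv2.resize(a[y-33:y+33,x-44:x+44],None,fx=4.5,fy=4.5,interpolation=cv2.INTER_CUBIC) for x,y in [(213,230),(326,226)]]
d=cv2.resize(a[180:246,370:458],None,fx=4.5,fy=4.5,interpolation=cv2.INTER_CUBIC)
cv2.imwrite("pics/crop.png",np.vstack([np.hstack(c),np.hstack([d,d*0])]))
E
```

```text
drum [[0.491 0.284 0.044]]
stand [[ 0.497 -0.038  0.03 ]]
spin [[ 0.529 -0.288  0.045]]
handle [[ 0.472 -0.287  0.048]]
[[354.    0.  276.6]
 [  0.  354.  212.9]
 [  0.    0.    1. ]] [[-0.    -0.959 -0.283  0.072]
 [ 1.    -0.001  0.     0.002]
 [-0.    -0.283  0.959 -0.173]
 [ 0.     0.     0.     1.   ]]
```

View pics/crop.png

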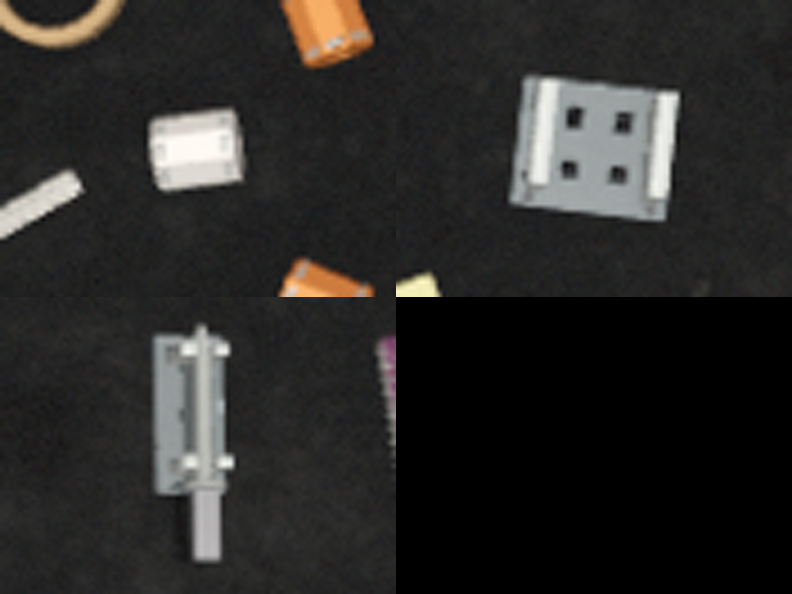

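The crop confirms the choice: white octagonal drum, axis roughly along y. The stand is turned by about 5°, and the spindle has its nose up in the image and its handle down. I'll move over the stand and spindle for a closer view.

```bash
cat >> h.py <<'E'
def go(x,y,z,psi):
    "delta in tool axes from the present pose to tool-down at x,y,z with tool x at yaw psi (deg)"
    o=sensors.get_obs(); r=rot(o); p=np.radians(psi)
    T=R.from_matrix(np.array([[np.cos(p),np.sin(p),0],[np.sin(p),-np.cos(p),0],[0,0,-1]]))
    t=r.inv().apply(np.array([x,y,z])-o["eef_pos"])*1000; a=(r.inv()*T).as_rotvec()
    print("go",t.round(1),a.round(4),"rows",max(np.linalg.norm(t)/62.5,np.degrees(np.linalg.norm(a))/10.7).round(1))
def st():
    o=sensors.get_obs(); X=rot(o).as_matrix()[:,0]
    print("t",o["time_s"],"pos",np.array(o["eef_pos"]).round(4),"yaw",np.degrees(np.arctan2(X[1],X[0])).round(2),"F",np.array(o["wrist_force"]).round(1),"open",round(o["opening"],3),"gf",round(o["grasp_force"],1),"q6",round(o["q"][5],2))
E
python3 -c "
from h import *
go(.53,-.17,.25,0)"
```

```text
go [ 438.8 -232.4  -50.1] [-0.0014 -0.      0.3518] rows 8.0
```

carry_out:
  deltas: "439 -232 -50 -0.0014 0 0.3518 0;439 -232 -50 -0.0014 0 0.3518 0;439 -232 -50 -0.0014 0 0.3518 0;439 -232 -50 -0.0014 0 0.3518 0;439 -232 -50 -0.0014 0 0.3518 0;439 -232 -50 -0.0014 0 0.3518 0;439 -232 -50 -0.0014 0 0.3518 0;439 -232 -50 -0.0014 0 0.3518 0;439 -232 -50 -0.0014 0 0.3518 0;439 -232 -50 -0.0014 0 0.3518 0;439 -232 -50 -0.0014 0 0.3518 0"

```text
time_s: 1.52
eef_pos: [0.5294, -0.1718, 0.2498]
eef_rot: [0.001, 1.0, -0.001, -0.0]
wrist_force: [0.2, 0.1, -0.8]
opening: 1.004
grasp_force: 0.0
```

```bash
python3 - <<'E'
from h import *
st(); a,K,C=cam("wrist"); cv2.imwrite("pics/w1.png",a); np.savez("w1.npz",a=a,K=K,C=C)
E
```

```text
t 1.525 pos [ 0.5294 -0.1718  0.2498] yaw -0.11 F [ 0.2  0.1 -0.8] open 1.004 gf 0.0 q6 1.05
```

View pics/w1.png

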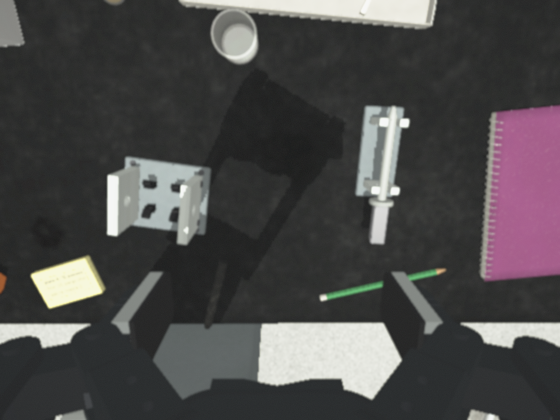

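The wrist view shows the stand at about (160,195), with plate tops near (113,205) and (188,210). The spindle shaft runs from (395,110) to (383,195), with the handle down to (377,243). I'll go over the stand at yaw 90 for an exact fix.

```bash
python3 -c "
from h import *
go(.497,-.015,.22,90)"
```

```text
go [ -32.8 -156.9   29.7] [ 7.000e-04  1.300e-03 -1.573e+00] rows 8.4
```

carry_out:
  deltas: "-33 -157 30 0.001 0.001 -1.573 0;-33 -157 30 0.001 0.001 -1.573 0;-33 -157 30 0.001 0.001 -1.573 0;-33 -157 30 0.001 0.001 -1.573 0;-33 -157 30 0.001 0.001 -1.573 0;-33 -157 30 0.001 0.001 -1.573 0;-33 -157 30 0.001 0.001 -1.573 0;-33 -157 30 0.001 0.001 -1.573 0;-33 -157 30 0.001 0.001 -1.573 0;-33 -157 30 0.001 0.001 -1.573 0;-33 -157 30 0.001 0.001 -1.573 0"

```text
time_s: 2.95
eef_pos: [0.4972, -0.0144, 0.22]
eef_rot: [0.0, 0.707, 0.707, 0.0]
wrist_force: [-0.4, 0.7, 0.3]
opening: 0.999
grasp_force: 0.0
```

```bash
python3 - <<'E'
from h import *
st(); a,K,C=cam("wrist"); cv2.imwrite("pics/w2.png",a); np.savez("w2.npz",a=a,K=K,C=C)
E
```

```text
t 2.95 pos [ 0.4972 -0.0144  0.22  ] yaw 89.97 F [-0.4  0.7  0.3] open 0.999 gf 0.0 q6 -0.27
```

View pics/w2.png

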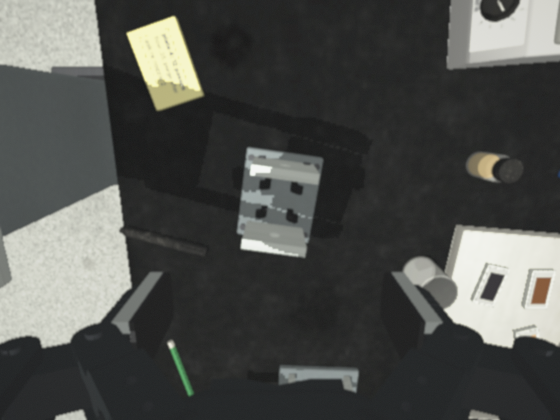

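```bash
python3 - <<'E'
from h import *
a=np.load("w1.npz")["a"][145:245,95:225]; b=np.load("w2.npz")["a"][140:265,225:335]
A=cv2.resize(a,None,fx=3.2,fy=3.2,interpolation=cv2.INTER_CUBIC); B=cv2.resize(b,None,fx=3.2,fy=3.2,interpolation=cv2.INTER_CUBIC)
B=cv2.convertScaleAbs(B,alpha=1.3)
h=np.zeros((400,A.shape[1]+B.shape[1],3),np.uint8); h[:A.shape[0],:A.shape[1]]=A; h[:B.shape[0],A.shape[1]:]=B
print(A.shape,B.shape); cv2.imwrite("pics/c2.png",h)
E
```

```text
(320, 416, 3) (400, 352, 3)
```

View pics/c2.png

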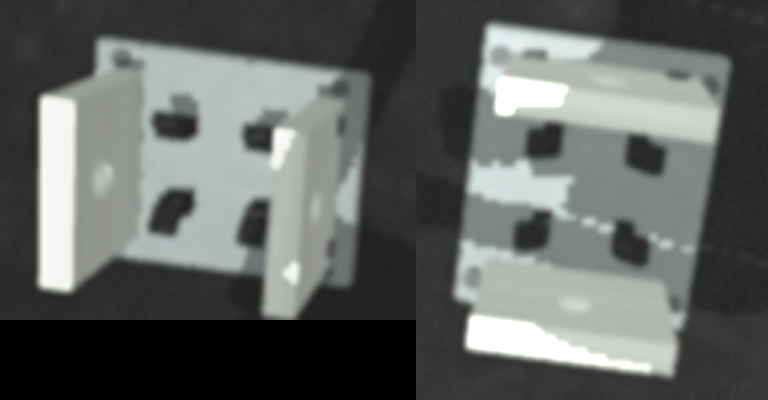

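The crop shows the stand corners clearly: plate-top strips and base corners in both wrist views. I'll cast these onto z = 68 mm and z = 8 mm and fit the known outline.

```bash
python3 - <<'E'
from h import *
from scipy.optimize import least_squares
def pts(f,o,uv,z):
    d=np.load(f); return plane(np.array(uv,float)/3.2+o+[-.35,-.35],d["K"],d["C"],z)[:,:2]
o1=np.array([95,145.]); o2=np.array([225-130,140.])
t1=pts("w1.npz",o1,[(39,95),(76,97),(72,292),(37,288),(275,127),(298,127),(262,313)],.068)
b1=pts("w1.npz",o1,[(98,38),(370,72),(352,287)],.008)
t2=pts("w2.npz",o2,[(497,78),(718,105),(496,113),(716,142),(469,317),(678,343),(466,348),(674,377)],.068)
b2=pts("w2.npz",o2,[(488,22),(730,58),(684,328),(456,300)],.008)
m=1e-3*np.array
L1=m([(32,42),(32,32),(-32,32),(-32,42),(32,-32),(32,-42),(-32,-32)]);B1=m([(42,50),(42,-50),(-42,-50)])
L2=m([(-32,42),(32,42),(-32,32),(32,32),(-32,-32),(32,-32),(-32,-42),(32,-42)]);B2=m([(-42,50),(42,50),(42,-50),(-42,-50)])
def fit(M,P):
    f=lambda p:(M@np.array([[np.cos(p[2]),np.sin(p[2])],[-np.sin(p[2]),np.cos(p[2])]])+p[:2]-P).ravel()
    s=least_squares(f,[.5,-.04,0],loss="soft_l1",f_scale=.002); print((s.x[:2]*1000).round(1),np.degrees(s.x[2]).round(2)); print((f(s.x).reshape(-1,2)*1000).round(1).tolist()); return s.x
fit(L1,t1);fit(B1,b1);fit(L2,t2);fit(B2,b2);fit(np.vstack([L1,L2]),np.vstack([t1,t2]));fit(np.vstack([L1,L2,B1,B2]),np.vstack([t1,t2,b1,b2]))
E
```

```text
Traceback (most recent call last):
TypeError: unsupported operand type(s) for *: 'float' and 'builtin_function_or_method'
```

```bash
cat > fit.py <<'E'
from h import *
from scipy.optimize import least_squares
def pts(f,o,uv,z):
    d=np.load(f); return plane(np.array(uv,float)/3.2+o+[-.35,-.35],d["K"],d["C"],z)[:,:2]
def fit(M,P,show=1):
    f=lambda p:(M@np.array([[np.cos(p[2]),np.sin(p[2])],[-np.sin(p[2]),np.cos(p[2])]])+p[:2]-P).ravel()
    s=least_squares(f,[.5,-.04,0],loss="soft_l1",f_scale=.002); print((s.x[:2]*1000).round(1),np.degrees(s.x[2]).round(2))
    if show: print((f(s.x).reshape(-1,2)*1000).round(1).tolist())
    return s.x
m=lambda v:1e-3*np.array(v)
E
python3 - <<'E'
from fit import *
o1=np.array([95,145.]); o2=np.array([225-130,140.])
t1=pts("w1.npz",o1,[(39,95),(76,97),(72,292),(37,288),(275,127),(298,127),(262,313)],.068)
b1=pts("w1.npz",o1,[(98,38),(370,72),(352,287)],.008)
t2=pts("w2.npz",o2,[(497,78),(718,105),(496,113),(716,142),(469,317),(678,343),(466,348),(674,377)],.068)
b2=pts("w2.npz",o2,[(488,22),(730,58),(684,328),(456,300)],.008)
L1=m([(32,42),(32,32),(-32,32),(-32,42),(32,-32),(32,-42),(-32,-32)]);B1=m([(42,50),(42,-50),(-42,-50)])
L2=m([(-32,42),(32,42),(-32,32),(32,32),(-32,-32),(32,-32),(-32,-42),(32,-42)]);B2=m([(-42,50),(42,50),(42,-50),(-42,-50)])
fit(L1,t1);fit(B1,b1);fit(L2,t2);fit(B2,b2);fit(np.vstack([L1,L2]),np.vstack([t1,t2]));fit(np.vstack([L1,L2,B1,B2]),np.vstack([t1,t2,b1,b2]))
# drum coarse via top camera
a,K,C=cam("top"); h=cv2.cvtColor(a,cv2.COLOR_BGR2HSV); k=((h[...,2]>130)&(h[...,1]<50)).astype(np.uint8); k[:210]=0;k[250:]=0;k[:,:195]=0;k[:,230:]=0
c=max(cv2.findContours(k,0,1)[0],key=cv2.contourArea); print(cv2.minAreaRect(c)); print(plane(cv2.minAreaRect(c)[0],K,C,.03))
go(.49,.305,.22,90)
E
```

```text
[500.8 -38.8] -7.6
[[-0.5, 0.1], [-1.1, 1.8], [1.1, 0.5], [1.0, -1.0], [0.3, 0.6], [-1.0, -1.9], [0.3, -0.3]]
[500.6 -40.3] -7.82
[[0.3, 0.5], [-0.6, -0.1], [0.2, -0.3]]
[500.1 -39.1] -7.86
[[0.6, -0.1], [0.1, -1.0], [-0.3, 0.2], [-1.0, 0.0], [0.7, -0.1], [-0.1, -0.3], [0.5, 0.2], [-0.5, 1.2]]
[500.5 -38.5] -7.91
[[-0.6, -0.0], [0.8, 0.6], [0.2, -0.6], [-0.4, 0.1]]
[500.4 -38.9] -7.76
[[-0.8, -0.1], [-1.5, 1.6], [0.8, 0.4], [0.7, -1.1], [-0.3, 0.4], [-1.6, -2.2], [-0.2, -0.4], [0.8, -0.0], [0.4, -0.8], [-0.0, 0.3], [-0.8, 0.2], [1.0, -0.0], [0.3, -0.1], [0.9, 0.2], [-0.1, 1.3]]
[500.4 -39. ] -7.83
[[-0.7, -0.3], [-1.4, 1.4], [0.9, 0.3], [0.8, -1.2], [-0.3, 0.3], [-1.6, -2.3], [-0.2, -0.4], [0.9, -0.1], [0.4, -0.9], [0.1, 0.2], [-0.7, 0.1], [1.0, -0.1], [0.3, -0.2], [0.9, 0.2], [-0.1, 1.2], [0.2, 1.7], [-0.7, 1.1], [0.0, 0.9], [-0.7, -0.6], [0.7, 0.1], [0.3, -1.1], [-0.4, -0.5]]
((212.16156005859375, 229.79232788085938), (16.00048065185547, 19.969593048095703), 82.87498474121094)
[[0.49338546 0.289042   0.03      ]]
go [ 3.191e+02 -7.100e+00 -1.000e-01] [0.0002 0.0001 0.0006] rows 5.1
```

The stand fits consistently at (0.5004, −0.039) with yaw −7.8°, residuals around 1 mm. Next I'll view the drum.

carry_out:
  deltas: "319 -7 0 0 0 0 0;319 -7 0 0 0 0 0;319 -7 0 0 0 0 0;319 -7 0 0 0 0 0;319 -7 0 0 0 0 0;319 -7 0 0 0 0 0;319 -7 0 0 0 0 0;319 -7 0 0 0 0 0"

```text
time_s: 4.05
eef_pos: [0.4899, 0.3039, 0.2198]
eef_rot: [0.0, 0.707, 0.707, -0.0]
wrist_force: [-0.4, -0.3, 0.2]
opening: 1.0
grasp_force: 0.0
```

```bash
python3 - <<'E'
from h import *
st(); a,K,C=cam("wrist"); np.savez("w3.npz",a=a,K=K,C=C)
u,v=proj([.493,.287,.03],K,C).round().astype(int); print(u,v)
cv2.imwrite("pics/w3.png",cv2.resize(a[v-60:v+60,u-70:u+70],None,fx=5,fy=5,interpolation=cv2.INTER_CUBIC))
E
```

```text
t 4.05 pos [0.4899 0.3039 0.2198] yaw 90.03 F [-0.4 -0.3  0.2] open 1.0 gf 0.0 q6 0.35
279 195
```

View pics/w3.png

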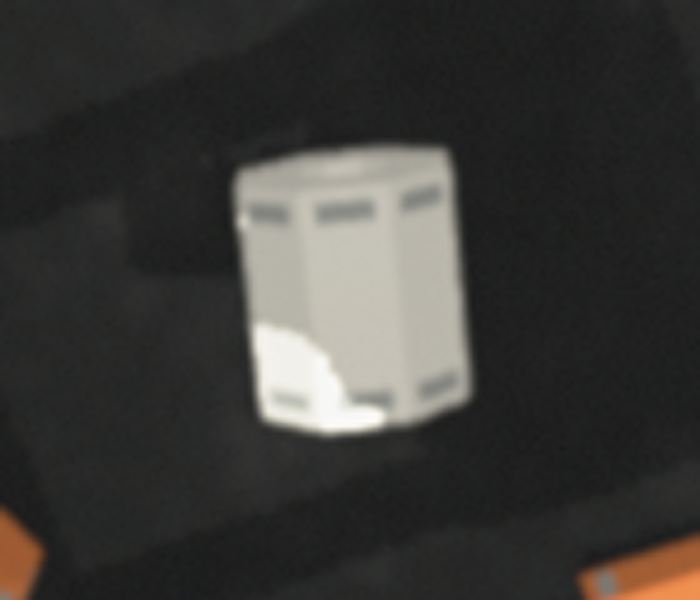

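The drum crop (×5) shows the top flat with corners near (297,189), (388,183), (405,424) and (325,432). Its axis is tilted a few degrees. I'll cast these onto z = 44 mm.

```bash
python3 - <<'E'
from fit import *
s=3.2/5
P=pts("w3.npz",np.array([209,135.]),np.array([(297,189),(388,183),(405,424),(325,432)])*s,.044)
fit(m([(-9.1,25),(9.1,25),(9.1,-25),(-9.1,-25)]),P)
Q=pts("w3.npz",np.array([209,135.]),np.array([(238,185),(262,412),(450,160),(470,400)])*s,.028)
print(Q.round(4).tolist(), np.degrees(np.arctan2(-(Q[0]-Q[1])[0],(Q[0]-Q[1])[1])),np.degrees(np.arctan2(-(Q[2]-Q[3])[0],(Q[2]-Q[3])[1])), Q.mean(0))
E
```

```text
[493.6 288.6] 5.24
[[0.0, -0.6], [0.1, -0.1], [0.7, 0.3], [-0.8, 0.4]]
[[0.4695, 0.3113], [0.4739, 0.2618], [0.5135, 0.3165], [0.5187, 0.2646]] 5.062703970834893 5.747680371295383 [0.49391071 0.28853189]
```

```bash
python3 -c "
from h import *
go(.4937,.2886,.006,95.3)"
```

```text
go [-15.1   3.6 214. ] [ 0.0002  0.0004 -0.0924] rows 3.4
```

carry_out:
  deltas: "-15 4 60 0 0 -0.092 0;-15 4 120 0 0 -0.092 0;-15 4 170 0 0 -0.092 0;-15 4 200 0 0 -0.092 0;-15 4 214 0 0 -0.092 0;-15 4 214 0 0 -0.092 0;-15 4 214 0 0 -0.092 1;-15 4 214 0 0 -0.092 1;-15 4 214 0 0 -0.092 1;-15 4 214 0 0 -0.092 1;-15 4 214 0 0 -0.092 1;-15 4 214 0 0 -0.092 1"

```text
time_s: 5.6
eef_pos: [0.4965, 0.2915, 0.0119]
eef_rot: [0.001, 0.673, 0.74, 0.002]
wrist_force: [-10.8, -4.6, 36.9]
opening: 0.195
grasp_force: 61.6
```

```bash
python3 -c "
from h import *
st(); go(.4937,.2886,.13,95.3)"
```

```text
t 5.6 pos [0.4965 0.2915 0.0119] yaw 95.44 F [-10.8  -4.6  36.9] open 0.195 gf 61.6 q6 0.23
go [  -2.5   -2.4 -118.1] [ 0.0054 -0.0011  0.0025] rows 1.9
```

The opening is only 0.2 with 37 N upwards, so the grasp doesn't look right. I'll check it.

```bash
python3 - <<'E'
from h import *
a,K,C=cam("wrist"); b,K2,C2=cam("side"); t,K3,C3=cam("top")
r=lambda i,f:cv2.resize(i,None,fx=f,fy=f,interpolation=cv2.INTER_CUBIC)
u,v=proj([.494,.289,.03],K2,C2).astype(int);
A=r(a[130:420,100:460],1.1)[:300,:396]; B=r(b[v-37:v+38,u-50:u+49],4)
u,v=proj([.494,.289,.03],K3,C3).astype(int); D=r(t[v-37:v+38,u-50:u+49],4)
A=cv2.resize(A,(396,300))
cv2.imwrite("pics/g1.png",np.vstack([np.hstack([A,B]),np.hstack([D,D*0])]))
E
```

```text
(no output)
```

View pics/g1.png

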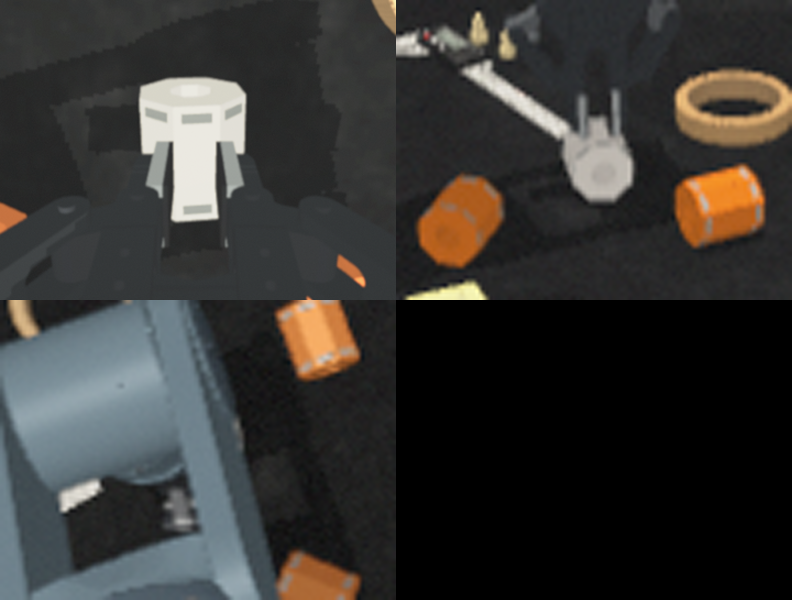

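The pads closed over the upper sloping facets, because they sit higher at this opening than I assumed. I'll open, back off and re-measure the drum before gripping lower.

carry_out:
  deltas: "0 0 0 0 0 0 0.6;0 0 0 0 0 0 0.3;0 0 0 0 0 0 0;0 0 0 0 0 0 0;0 0 -20 0 0 0 0;0 0 -60 0 0 0 0;0 0 -120 0 0 0 0;15 0 -180 0 0 0 0;15 0 -214 0 0 0 0;15 0 -214 0 0 0 0;15 0 -214 0 0 0 0"

```text
time_s: 7.12
eef_pos: [0.4917, 0.3049, 0.2197]
eef_rot: [-0.0, 0.673, 0.74, -0.0]
wrist_force: [-0.6, 0.1, -0.1]
opening: 1.002
grasp_force: 0.0
```

```bash
python3 - <<'E'
from h import *
st(); a,K,C=cam("wrist"); np.savez("w4.npz",a=a,K=K,C=C)
u,v=proj([.493,.287,.03],K,C).round().astype(int); print(u,v)
cv2.imwrite("pics/w4.png",cv2.resize(a[v-60:v+60,u-70:u+70],None,fx=5,fy=5,interpolation=cv2.INTER_CUBIC))
E
```

```text
t 7.125 pos [0.4917 0.3049 0.2197] yaw 95.4 F [-0.6  0.1 -0.1] open 1.002 gf 0.0 q6 0.26
276 196
```

View pics/w4.png

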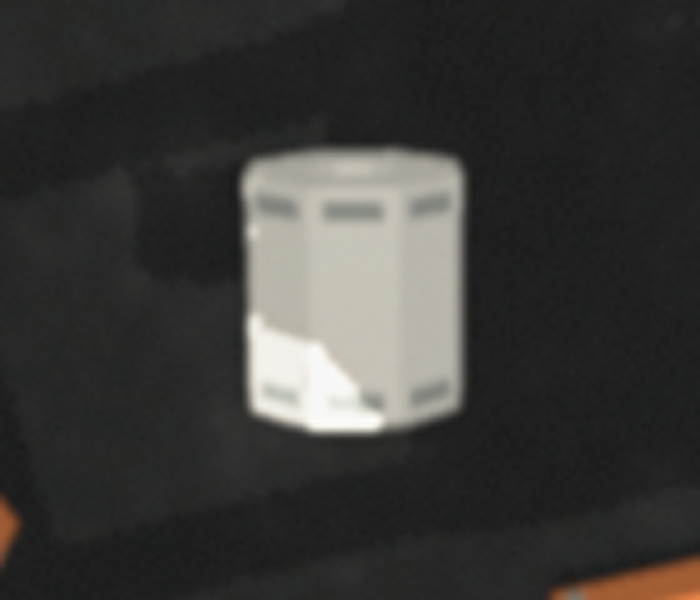

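The drum is still on its flat and aligned with the tool. Its top-flat corners in the ×5 crop are about (304,187), (400,187), (392,429) and (310,431).

```bash
python3 - <<'E'
from fit import *
s=3.2/5
P=pts("w4.npz",np.array([206,136.]),np.array([(304,187),(400,187),(392,429),(310,431)])*s,.044)
x=fit(m([(-9.1,25),(9.1,25),(9.1,-25),(-9.1,-25)]),P)
go(x[0],x[1],-.001,90+np.degrees(x[2]))
E
```

```text
[493.2 288.3] 5.22
[[0.4, -0.3], [-0.5, -0.5], [0.6, 0.2], [-0.6, 0.6]]
go [-16.4   0.7 219.8] [-0.0018  0.0007  0.003 ] rows 3.5
```

carry_out:
  deltas: "-16 1 60 0 0 0.003 0;-16 1 120 0 0 0.003 0;-16 1 170 0 0 0.003 0.2;-16 1 205 0 0 0.003 0.2;-16 1 220 0 0 0.003 0.2;-16 1 220 0 0 0.003 0.3;-16 1 220 0 0 0.003 0.5;-16 1 220 0 0 0.003 0.6;-16 1 220 0 0 0.003 1;-16 1 220 0 0 0.003 1"

```text
time_s: 8.43
eef_pos: [0.4977, 0.2902, 0.0051]
eef_rot: [0.002, 0.674, 0.739, 0.002]
wrist_force: [-6.8, -3.7, 24.1]
opening: 0.35
grasp_force: 48.5
```

```bash
python3 -c "
from h import *
st()"
```

```text
t 8.425 pos [0.4977 0.2902 0.0051] yaw 95.27 F [-6.8 -3.7 24.1] open 0.35 gf 48.5 q6 0.23
```

Still wedging upwards. I'll use my last view on a marked composite: the projected TCP and grasp point over the wrist and side images.

```bash
python3 - <<'E'
from h import *
o=sensors.get_obs(); p=np.array(o["eef_pos"]); Rm=rot(o).as_matrix()
def mark(i,K,C,s,o0):
    for dz,col in [(0,(0,0,255)),(-.019,(0,255,0)),(-.04,(255,0,0))]:
        for dy in (-.015,.015):
            q=(proj(p+Rm@[0,dy,dz],K,C)-o0)*s+s/2; cv2.circle(i,tuple(q.round().astype(int).tolist()),3,col,1)
    return i
a,K,C=cam("wrist"); b,K2,C2=cam("side"); cv2.imwrite("gw.png",a); cv2.imwrite("gs.png",b)
r=lambda i,f:cv2.resize(i,None,fx=f,fy=f,interpolation=cv2.INTER_CUBIC)
o0=np.array([165,190]); A=mark(r(a[190:420,165:385],2.0),K,C,2.0,o0)
u,v=proj(p,K2,C2).astype(int); o1=np.array([u-30,v-35]); B=mark(r(b[v-35:v+22,u-30:u+29],6),K2,C2,6,o1)
h=np.zeros((460,800,3),np.uint8); h[:A.shape[0],:A.shape[1]]=A; h[:B.shape[0],440:440+B.shape[1]]=B
cv2.imwrite("pics/g2.png",h); st()
E
```

```text
t 8.525 pos [0.4977 0.2902 0.0051] yaw 95.26 F [-6.3 -3.2 23.5] open 0.349 gf 48.4 q6 0.23
```

View pics/g2.png

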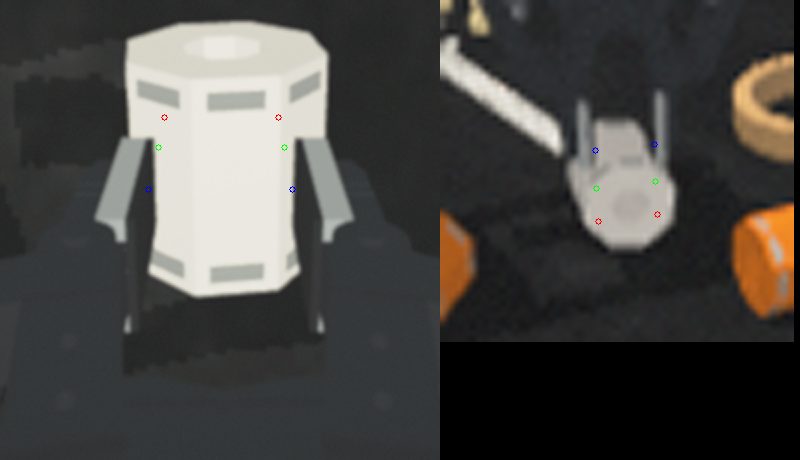

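The marks show the actual pad tips ending about 32 mm behind the reported TCP at this opening. The facet geometry agrees: the tips rest on the upper facets near z ≈ 38 mm. So the tool must go lower, which I'll do in small steps while watching the force.

carry_out:
  deltas: "0 0 0 0 0 0 0.5;0 0 0 0 0 0 0.25;0 0 0 0 0 0 0.25;0 0 0 0 0 0 0.25;0 0 5 0 0 0 0.25;0 0 8 0 0 0 0.25;0 0 8 0 0 0 0.25"

```text
time_s: 9.4
eef_pos: [0.4943, 0.2891, -0.0087]
eef_rot: [-0.0, 0.674, 0.739, -0.0]
wrist_force: [-0.2, 0.4, -0.3]
opening: 0.753
grasp_force: 0.0
```

carry_out:
  deltas: "0 0 4 0 0 0 0.25;0 0 7 0 0 0 0.25;0 0 7 0 0 0 0.25"

```text
time_s: 9.78
eef_pos: [0.4945, 0.2892, -0.0154]
eef_rot: [-0.0, 0.674, 0.739, -0.0]
wrist_force: [-0.2, 0.3, 0.4]
opening: 0.748
grasp_force: 0.0
```

carry_out:
  deltas: "0 0 6 0 0 0 0.25;0 0 6 0 0 0 0.4;0 0 6 0 0 0 0.5;0 0 6 0 0 0 0.6;0 0 6 0 0 0 1;0 0 6 0 0 0 1;0 0 6 0 0 0 1"

```text
time_s: 10.65
eef_pos: [0.4948, 0.2893, -0.021]
eef_rot: [0.0, 0.674, 0.739, 0.0]
wrist_force: [0.2, -1.0, -0.0]
opening: 0.498
grasp_force: 60.9
```

The drum is now held firmly: opening 0.50 ≈ 43 mm, pad force 61 N, no wrist load. I'll lift it and carry it over the stand.

```bash
python3 -c "
from h import *
go(.501,-.0385,.09,82.2)"
```

```text
go [-327.   -23.7 -111. ] [3.000e-04 1.000e-04 2.273e-01] rows 5.5
```

carry_out:
  deltas: "0 0 -40 0 0 0 1;0 0 -90 0 0 0 1;-30 -2 -111 0 0 0.02 1;-80 -6 -111 0 0 0.06 1;-135 -10 -111 0 0 0.1 1;-190 -14 -111 0 0 0.14 1;-245 -18 -111 0 0 0.18 1;-295 -22 -111 0 0 0.227 1;-327 -24 -111 0 0 0.227 1;-327 -24 -111 0 0 0.227 1;-327 -24 -111 0 0 0.227 1;-327 -24 -111 0 0 0.227 1"

```text
time_s: 12.15
eef_pos: [0.5005, -0.0374, 0.0898]
eef_rot: [-0.0, 0.753, 0.658, 0.0]
wrist_force: [0.4, 0.7, -2.2]
opening: 0.503
grasp_force: 61.8
```

```bash
python3 - <<'E'
from h import *
st(); go(.501,-.0385,.03,82.2)
# drum pose in hand: white pixels of the drum in the wrist picture
a,K,C=cam("wrist"); cv2.imwrite("w5.png",a); p=np.array(sensors.get_obs()["eef_pos"])
for n,P in [("drum centre top",p+[0,0,.065]),("+y plate",[.5004+.005,.0,.068]) ]: print(n,proj(P,K,C).round(1))
h=cv2.cvtColor(a,cv2.COLOR_BGR2HSV); k=((h[...,2]>165)&(h[...,1]<40)).astype(np.uint8)
n,l,s,c=cv2.connectedComponentsWithStats(k)
for i in range(1,n):
    if s[i,4]>300: print(s[i],c[i].round(1))
E
```

```text
t 12.15 pos [ 0.5005 -0.0374  0.0898] yaw 82.3 F [ 0.4  0.7 -2.2] open 0.503 gf 61.8 q6 -0.18
go [-1.   0.7 59.8] [-0.0001 -0.0002  0.0017] rows 1.0
drum centre top [273.3 318.8]
+y plate [274.4 170.3]
[  16    0  118   90 5306] [77.4 41.9]
[ 217  142  116   57 2880] [264.4 169.7]
[  216   215   121   162 15619] [276.4 291.6]
[510 230  50 114 657] [547.5 285. ]
[   0  237   81  154 7870] [ 32.1 310.9]
[ 474  270   47   42 1494] [496.5 290.6]
[534 347  26  48 850] [548.8 369.4]
```

```bash
python3 - <<'E'
from h import *
o=sensors.get_obs(); p=np.array(o["eef_pos"]); X=rot(o).as_matrix()[:,0]
m=vision.camera_model("wrist");K=np.array(m["K"]);T=np.eye(4);T[:3,:3]=rot(o).as_matrix();T[:3,3]=p;C=T@np.array(m["hand_eye"])
for s in (-3,-1,0,1,3): print(s,[proj(p+X*(s*.001+e)+[0,0,z],K,C)[1].round(1) for e,z in [(.025,.021),(.025,.065),(-.025,.065)]])
a=cv2.imread("w5.png"); g=cv2.cvtColor(a,cv2.COLOR_BGR2GRAY); print(g[205:395:3,274].tolist())
E
```

```text
-3 [np.float64(220.7), np.float64(260.9), np.float64(384.4)]
-1 [np.float64(216.5), np.float64(255.4), np.float64(380.0)]
0 [np.float64(214.4), np.float64(252.6), np.float64(377.8)]
1 [np.float64(212.2), np.float64(249.8), np.float64(375.5)]
3 [np.float64(207.9), np.float64(244.1), np.float64(371.0)]
[113, 114, 112, 154, 178, 178, 197, 207, 208, 208, 208, 193, 178, 178, 178, 179, 204, 207, 199, 147, 148, 146, 165, 206, 206, 206, 206, 206, 205, 206, 206, 206, 206, 206, 206, 206, 206, 205, 206, 205, 205, 205, 205, 205, 205, 204, 204, 204, 204, 203, 204, 204, 174, 145, 145, 156, 202, 190, 51, 44, 45, 46, 42, 46]
```

The drum sits centred in the hand, with its centre at TCP + 43 mm. Lowering it to just above the cradle.

carry_out:
  deltas: "-1.5 0.3 30 0 0 0.002 1;-1.5 0.3 55 0 0 0.002 1;-1.5 0.3 70 0 0 0.002 1;-1.5 0.3 80 0 0 0.002 1;-1.5 0.3 86 0 0 0.002 1;-1.5 0.3 88 0 0 0.002 1;-1.5 0.3 88 0 0 0.002 1"

```text
time_s: 13.08
eef_pos: [0.5008, -0.0399, 0.0029]
eef_rot: [-0.0, 0.754, 0.657, 0.0]
wrist_force: [-3.2, 1.1, 4.7]
opening: 0.501
grasp_force: 62.5
```

carry_out:
  deltas: "0 -0.8 0 0 0 0 1;0 -0.8 1 0 0 0 1;0 -0.8 1 0 0 0 1"

```text
time_s: 13.45
eef_pos: [0.5006, -0.0401, 0.0025]
eef_rot: [0.001, 0.754, 0.657, 0.0]
wrist_force: [-5.5, 2.1, 12.8]
opening: 0.504
grasp_force: 63.6
```

carry_out:
  deltas: "0 -1 0 0 0 0 1;0 -1 0 0 0 0 1"

```text
time_s: 13.7
eef_pos: [0.4997, -0.0401, 0.0017]
eef_rot: [0.001, 0.754, 0.657, 0.0]
wrist_force: [-1.4, 1.1, 6.4]
opening: 0.498
grasp_force: 62.8
```

carry_out:
  deltas: "0 -0.4 0 0 0 0 1;0 -0.4 0 0 0 0 0.4;0 -0.4 0 0 0 0 0.2;0 -0.4 0 0 0 0 0;0 -0.4 -20 0 0 0 0;0 -0.4 -60 0 0 0 0;0 -0.4 -110 0 0 0 0;0 -0.4 -160 0 0 0 0;0 -0.4 -200 0 0 0 0;0 -0.4 -218 0 0 0 0;0 -0.4 -218 0 0 0 0;0 -0.4 -218 0 0 0 0"

```text
time_s: 15.2
eef_pos: [0.4974, -0.0394, 0.2168]
eef_rot: [-0.001, 0.754, 0.657, -0.001]
wrist_force: [0.7, -0.3, 0.1]
opening: 0.999
grasp_force: 0.0
```

```bash
python3 - <<'E'
from h import *
st(); a,K,C=cam("wrist"); np.savez("w6.npz",a=a,K=K,C=C)
# expected corners of the drum's top flat (z .066) if seated, and what the picture holds there
c=np.array([.5,-.04]); t=np.radians(-7.8); Rz=np.array([[np.cos(t),-np.sin(t)],[np.sin(t),np.cos(t)]])
for q in [(-9.1,25),(9.1,25),(9.1,-25),(-9.1,-25)]: print(q,proj(np.r_[c+Rz@(np.array(q)/1000),.066],K,C).round(1))
u,v=proj([.5,-.04,.066],K,C).round().astype(int); g=cv2.cvtColor(a,cv2.COLOR_BGR2GRAY)
print(u,v); np.set_printoptions(linewidth=250); print(g[v-60:v+66:4,u-50:u+51:4])
E
```

```text
t 15.2 pos [ 0.4974 -0.0394  0.2168] yaw 82.1 F [ 0.7 -0.3  0.1] open 0.999 gf 0.0 q6 -0.18
(-9.1, 25) [268.9 160.8]
(9.1, 25) [288.7 160.8]
(9.1, -25) [288.4 213.2]
(-9.1, -25) [269.3 213.2]
279 188
[[ 37  39  38  91 101 100  91  92  92  90  90  88  83  71  68  67  67  61  60  60  62  61  55  32  33  32]
 [ 37  39  37 171 178 178 175 172 174 174 174 174 172 174 153 148 145 104 107 102 102 102  98  30  30  32]
 [ 37  37  36 160 128 158 110  99 154 152 151 155 152 151 150 114 113 112  86 105 110  85 102  32  29  32]
 [ 38  37  36 158 176 180 168 168 167 167 166 167 172 171 145 139 138 136 137 136 137 129  90  32  32  34]
 [ 39  39  36 163 246 245 246 245 245 245 245 245 245 245 162 161 161 160 161 160 159 166  92  31  31  30]
 [ 38  36  38 155 244 244 244 244 244 244 244 244 244 241 158 157 158 158 158 158 158 158  91  30  30  31]
 [ 37  39  37 150 229 230 231 234 235 233 232 234 232 219 137 137 137 143 143 141 143 141  90  33  33  31]
 [ 40  38  37 147 175 174 169 165 155 142 155 165 164 162 154 148 141 131 111  99  99 101  89  32  31  29]
 [ 38  38  37 143 173 170 170 227 221 211 20
[... 1824 characters left out ...]
 151 152 156 151 195 151 152 179 152  58  33  31  29  30]
 [ 42  40  38  41  41  41  39  41  41  39  41  44  47  45  42  43  43  44  46  51  50  41  35  32  34  29]
 [ 40  41  39  39  38  40  38  38  41  41  38  41  42  42  42  41  41  42  41  42  40  40  41  40  39  38]
 [ 40  41  42  40  39  39  39  41  44  43  38  41  43  41  41  40  41  42  42  41  39  39  38  40  38  38]
 [ 40  42  40  41  41  41  42  43  41  41  39  42  41  39  39  38  39  40  43  40  41  40  39  40  40  37]
 [ 42  41  40  41  40  44  41  41  41  40  43  41  41  38  39  39  41  41  42  41  40  37  41  38  40  39]
 [ 42  41  40  40  40  42  43  41  39  39  41  40  40  39  39  39  39  40  41  41  40  40  39  40  39  39]]
```

The top flat lies at columns 269–286 (269–288 expected), symmetric in shading, so the drum is seated. Now the spindle.

```bash
python3 - <<'E'
from h import *
go(.505,-.285,.2,-3)
E
```

```text
go [-242.3   41.4   16.4] [-0.0034  0.0021  1.4853] rows 8.0
```

carry_out:
  deltas: "-40 41 16 -0.003 0.002 1.485 0;-100 41 16 -0.003 0.002 1.485 0;-160 41 16 -0.003 0.002 1.485 0;-210 41 16 -0.003 0.002 1.485 0;-242 41 16 -0.003 0.002 1.485 0;-242 41 16 -0.003 0.002 1.485 0;-242 41 16 -0.003 0.002 1.485 0;-242 41 16 -0.003 0.002 1.485 0;-242 41 16 -0.003 0.002 1.485 0;-242 41 16 -0.003 0.002 1.485 0;-242 41 16 -0.003 0.002 1.485 0"

```text
time_s: 16.62
eef_pos: [0.5058, -0.2849, 0.2026]
eef_rot: [0.0, 1.0, -0.025, 0.001]
wrist_force: [0.6, 0.1, 0.0]
opening: 1.001
grasp_force: 0.0
```

```bash
python3 - <<'E'
from h import *
st(); a,K,C=cam("wrist"); np.savez("w7.npz",a=a,K=K,C=C); cv2.imwrite("w7.png",a)
for n,P in [("handle",[.47,-.287,.048]),("nose",[.58,-.29,.04])]: print(n,proj(P,K,C).round(1))
u,v=proj([.48,-.287,.048],K,C).round().astype(int); g=cv2.cvtColor(a,cv2.COLOR_BGR2GRAY)
np.set_printoptions(linewidth=250); print(u,v); print(g[v-130:v+60:5,u-36:u+44:3])
E
```

```text
t 16.625 pos [ 0.5058 -0.2849  0.2026] yaw -2.87 F [0.6 0.1 0. ] open 1.001 gf 0.0 q6 0.9
handle [279.1 224.9]
nose [276.4 107.4]
279 215
[[38 39 39 ... 53 52 49]
 [42 39 39 ... 48 52 52]
 [39 39 40 ... 52 51 48]
 ...
 [41 40 38 ... 50 51 51]
 [38 43 49 ... 50 50 51]
 [43 50 52 ... 48 48 49]]
```

```bash
python3 - <<'E'
import cv2
g=cv2.cvtColor(cv2.imread("w7.png"),cv2.COLOR_BGR2GRAY)
print("     "+" ".join(f"{c:3d}" for c in range(246,316,2)))
for r in range(92,286,5): print(r,":"," ".join(f"{x:3d}" for x in g[r,246:316:2]))
E
```

```text
246 248 250 252 254 256 258 260 262 264 266 268 270 272 274 276 278 280 282 284 286 288 290 292 294 296 298 300 302 304 306 308 310 312 314
92 :  38  38  39  38  39  37  71 115 120 125 138 139 139 140 135 143 153 155 152 145 134 161 181 209 209 220 212 202 165  67  52  51  49  51  48
97 :  39  39  39  38  38  36  67 115 120 146 191 194 194 194 177 149 152 155 152 146 171 181 194 211 247 248 236 197 160  64  50  52  51  52  50
102 :  43  42  40  39  40  37  66 113 120 129 155 161 162 161 152 146 152 154 152 146 151 153 155 156 157 155 130 128 122  57  50  50  50  51  50
107 :  44  42  40  39  39  37  66 115 120 120 119 119 120 119 122 141 152 155 152 145 127 119 120 120 121 121 120 120 103  47  42  47  48  48  49
112 :  39  38  39  39  40  39  58 109 121 120 120 119 119 120 123 142 152 155 152 145 128 121 122 121 121 120 120 119 101  45  38  37  37  37  41
117 :  40  38  39  38  37  37  58 109 120 119 119 119 118 119 121 141 152 155 152 145 127 121 121 121 119 120 121 119  93  42  36  36  36  37  38
122 :  40  40  40  37  37  36  51 104 119 119 120 120 120 119 121 140 154 155 152 145 
[... 4031 characters left out ...]
  50  50  51  52  52  51  50  50  51  52  52  50  51  54  54  53  52  50  52  52  53  54  52  51  51  52  51  50  49
267 :  49  50  52  52  51  52  49  50  52  52  54  52  51  51  51  51  50  52  52  50  49  50  49  47  46  49  50  50  50  50  48  49  48  49  49
272 :  49  50  49  50  51  52  52  54  53  54  56  56  56  56  55  55  55  55  54  53  52  52  51  51  52  49  50  51  51  53  49  52  50  49  49
277 :  49  51  51  50  51  52  52  55  56  59  59  60  60  61  60  61  60  55  50  49  49  49  50  52  50  47  49  49  51  50  50  48  50  50  58
282 :  51  52  53  51  51  50  51  55  58  58  58  59  59  57  58  58  54  51  51  49  49  48  50  50  53  58  73  86 105 117 129 131 143 154 160
```

The handle spans columns 271.5–288.5 and rows 197–240. The shaft centre is at column 280 all along, so the spindle is aligned with the tool (yaw ≈ −2.9°).

```bash
python3 - <<'E'
from h import *
d=np.load("w7.npz"); K,C=d["K"],d["C"]
E_=plane((279.8,239.8),K,C,.048)[0]; H=plane((279.8,205),K,C,.048)[0]; S=plane((280.4,110),K,C,.045)[0]; S2=plane((280.4,185),K,C,.045)[0]
print(E_,H,S,S2); D=(S-E_)[:2]; a=np.arctan2(D[1],D[0]); print(np.degrees(a))
x=np.array([np.cos(a),np.sin(a)]); g=E_[:2]+x*.024; print("grip",g,"collar front",E_[:2]+x*.05)
go(g[0]-.003*x[0],g[1]-.003*x[1],-.003,np.degrees(a))
E
```

```text
[ 0.45452912 -0.28694613  0.048     ] [ 0.49007776 -0.28865535  0.048     ] [ 0.57751309 -0.29342854  0.045     ] [ 0.50895038 -0.2901646   0.045     ]
-3.0172323518647497
grip [ 0.47849585 -0.2882094 ] collar front [ 0.50445981 -0.28957794]
go [-30.8   4.5 205.6] [ 0.0006 -0.0031  0.0021] rows 3.3
```

carry_out:
  deltas: "-31 4.5 60 0 -0.003 0.002 0;-31 4.5 120 0 -0.003 0.002 0;-31 4.5 170 0 -0.003 0.002 0.2;-31 4.5 200 0 -0.003 0.002 0.3;-31 4.5 206 0 -0.003 0.002 0.4;-31 4.5 206 0 -0.003 0.002 0.6;-31 4.5 206 0 -0.003 0.002 0.7;-31 4.5 206 0 -0.003 0.002 0.8;-31 4.5 206 0 -0.003 0.002 1;-31 4.5 206 0 -0.003 0.002 1;-31 4.5 206 0 -0.003 0.002 1"

```text
time_s: 18.05
eef_pos: [0.4763, -0.289, -0.002]
eef_rot: [0.001, 1.0, -0.027, 0.001]
wrist_force: [0.2, 0.0, 6.9]
opening: 0.174
grasp_force: 61.7
```

```bash
python3 -c "
from h import *
st()"
```

```text
t 18.05 pos [ 0.4763 -0.289  -0.002 ] yaw -3.09 F [0.2 0.  6.9] open 0.174 gf 61.7 q6 0.87
```

Handle gripped (15 mm opening, 62 N). Lift straight up, turn, and go to the pre-insertion pose.

```bash
python3 -c "
from h import *
go(.4744,-.2233,.10,82.2)"
```

```text
go [  -5.2  -65.2 -102.1] [ 3.5000e-03 -1.0000e-04 -1.4887e+00] rows 8.0
```

carry_out:
  deltas: "0 0 -25 0 0 0 1;0 0 -60 0 0 0 1;0 0 -102 0 0 -0.1 1;0 0 -102 0.003 0 -1.489 1;0 0 -102 0.003 0 -1.489 1;0 0 -102 0.003 0 -1.489 1;0 0 -102 0.003 0 -1.489 1;-5 -30 -102 0.003 0 -1.489 1;-5 -65 -102 0.003 0 -1.489 1;-5 -65 -102 0.003 0 -1.489 1;-5 -65 -102 0.003 0 -1.489 1;-5 -65 -102 0.003 0 -1.489 1"

```text
time_s: 19.55
eef_pos: [0.4737, -0.2226, 0.0986]
eef_rot: [-0.001, 0.754, 0.657, -0.0]
wrist_force: [0.4, -0.4, -0.5]
opening: 0.166
grasp_force: 60.7
```

```bash
python3 -c "
from h import *
st(); a,K,C=cam('wrist'); np.savez('w8.npz',a=a,K=K,C=C)
o=sensors.get_obs();p=np.array(o['eef_pos']);X=rot(o).as_matrix()[:,0]
for d in (.028,.05,.09,.118,.128): print(d,proj(p+X*d+[0,0,.042],K,C).round(1))
g=cv2.cvtColor(a,cv2.COLOR_BGR2GRAY)
print('     '+' '.join(f'{c:3d}' for c in range(250,310,2)))
for r in range(0,300,8): print(r,':',' '.join(f'{x:3d}' for x in g[r,250:310:2]))
"
```

```text
t 19.55 pos [ 0.4737 -0.2226  0.0986] yaw 82.19 F [ 0.4 -0.4 -0.5] open 0.166 gf 60.7 q6 -0.53
0.028 [273.6 222.6]
0.05 [273.5 166.5]
0.09 [273.3  49.6]
0.118 [273.1 -46.3]
0.128 [273.  -83.8]
     250 252 254 256 258 260 262 264 266 268 270 272 274 276 278 280 282 284 286 288 290 292 294 296 298 300 302 304 306 308
0 : 183 182 181 182 176 159 185 204 217 224 227 230 233 231 226 219 214 201 188 163 170 181 183 184 185 187 185 184 184 183
8 : 102 102 104 103 104 143 185 204 217 225 228 230 233 232 226 219 214 202 188 158 114 108 108 108 110 109 108 110 111 111
16 :  46  46  44  44  50 135 184 204 217 225 228 230 233 231 226 220 214 203 188 156  79  44  42  44  45  46  46  47  46  47
24 :  45  44  45  45  51 131 184 203 217 226 229 230 233 232 226 219 214 203 188 157  79  46  45  46  44  45  43  45  47  46
32 :  45  45  47  46  49 117 181 190 207 226 229 231 233 232 226 220 214 203 189 156  74  33  35  38  46  47  48  49  48  46
40 :  46  44  44  45  48 116 181 204 218 225 229 231 234 232 227 221 215 203 188 152  67  36  34  36  44  47  49  49  47  49
48 :  48  47  49  48  48  99 176 2
[... 3290 characters left out ...]
19 120 120 119 120 120 120 120 120 120 117 104  56  41  41  40  42  41
264 : 137 137 126  93 114 118 120 119 120 120 120 119 119 120 120 120 120 120 120 120 120 120 115 101  91 136 138 138 138 137
272 : 138 137  93  63 105 118 120 119 120 120 120 119 120 119 119 120 120 120 120 120 120 119 113  79  53 120 137 137 137 137
280 : 138 123  56  44  90 117 119 120 120 120 120 120 119 120 119 120 120 119 120 119 120 120 112  69  42  81 135 137 138 137
288 : 134  84  42  43  82 116 120 119 119 120 119 121 120 120 119 119 119 120 120 119 119 119 108  60  42  45 111 137 137 138
296 : 113  50  41  43  81 116 119 119 119 119 119 119 119 119 119 119 119 120 119 119 120 119 109  60  41  42  70 129 138 137
```

The shaft projects within about 1 mm of the tool axis. Both the shaft and the drum sit about +0.9 mm in tool y, which agrees with the contact-found seat. Lowering to bore height.

carry_out:
  deltas: "0 -0.4 40 0 0 0.005 1;0 -0.4 75 0 0 0.005 1;0 -0.4 92 0 0 0.005 1;0 -0.4 96.5 0 0 0.005 1;0 -0.4 96.5 0 0 0.005 1;0 -0.4 96.5 0 0 0.005 1"

```text
time_s: 20.35
eef_pos: [0.4743, -0.2234, 0.0036]
eef_rot: [0.0, 0.755, 0.656, 0.0]
wrist_force: [0.4, -0.2, 0.6]
opening: 0.17
grasp_force: 60.8
```

```bash
python3 -c "
from h import *
st(); go(.4994-.170*.1409,-.0395-.170*.99,.002,81.9)"
```

```text
t 20.35 pos [ 0.4743 -0.2234  0.0036] yaw 81.92 F [ 0.4 -0.2  0.6] open 0.17 gf 60.8 q6 -0.53
go [15.7 -1.1  1.6] [0.0005 0.0001 0.0004] rows 0.3
```

carry_out:
  deltas: "0 -1.1 1.6 0 0 0 1;8 -1.1 1.6 0 0 0 1;16 -1.1 1.6 0 0 0 1;24 -1.1 1.6 0 0 0 1;28 -1.1 1.6 0 0 0 1;28 -1.1 1.6 0 0 0 1"

```text
time_s: 21.1
eef_pos: [0.4766, -0.1944, 0.0009]
eef_rot: [-0.001, 0.755, 0.656, 0.0]
wrist_force: [-0.2, 1.0, -0.2]
opening: 0.166
grasp_force: 60.9
```

The nose has passed through the first plate without contact. Continuing through the drum.

carry_out:
  deltas: "8 0.5 -0.8 0 0 0 1;16 0.5 -0.8 0 0 0 1;24 0.5 -0.8 0 0 0 1;32 0.5 -0.8 0 0 0 1;40 0.5 -0.8 0 0 0 1;46 0.5 -0.8 0 0 0 1;46 0.5 -0.8 0 0 0 1"

```text
time_s: 21.98
eef_pos: [0.4832, -0.1489, 0.0016]
eef_rot: [-0.001, 0.755, 0.656, -0.0]
wrist_force: [-0.3, 0.3, -0.5]
opening: 0.168
grasp_force: 60.8
```

```bash
python3 -c "
from h import *
st(); go(.4994-.085*.1409,-.0395-.085*.99,.002,81.9)"
```

```text
t 21.975 pos [ 0.4832 -0.1489  0.0016] yaw 81.98 F [-0.3  0.3 -0.5] open 0.168 gf 60.8 q6 -0.39
go [25.6  0.7 -0.4] [-0.0017 -0.0011  0.0013] rows 0.4
```

carry_out:
  deltas: "6 0.7 -0.4 0 0 0 1;12 0.7 -0.4 0 0 0 1;18 0.7 -0.4 0 0 0 1;25 0.7 -0.4 0 0 0 1;25 0.7 -0.4 0 0 0 1"

```text
time_s: 22.6
eef_pos: [0.4873, -0.1241, 0.002]
eef_rot: [-0.001, 0.755, 0.656, -0.0]
wrist_force: [-1.0, 0.3, -1.0]
opening: 0.172
grasp_force: 60.8
```

```bash
python3 -c "
from h import *
st(); go(.4994-.070*.1409,-.0395-.070*.99,.002,81.9)"
```

```text
t 22.6 pos [ 0.4873 -0.1241  0.002 ] yaw 81.98 F [-1.   0.3 -1. ] open 0.172 gf 60.8 q6 -0.35
go [15.4  0.1 -0. ] [-0.0017 -0.0011  0.0014] rows 0.2
```

carry_out:
  deltas: "5 0.1 0 0 0 0 1;10 0.1 0 0 0 0 1;13 0.1 0 0 0 0 1;15 0.1 0 0 0 0 1;16 0.1 0 0 0 0 1;16 0.1 0 0 0 0 1"

```text
time_s: 23.35
eef_pos: [0.4897, -0.1089, 0.0021]
eef_rot: [-0.001, 0.755, 0.656, -0.0]
wrist_force: [1.5, 0.1, -0.7]
opening: 0.169
grasp_force: 60.8
```

Not yet at the plate (Fy ≈ 0). I'll creep on until the collar seats.

carry_out:
  deltas: "1 0 0 0 0 0 1;2 0 0 0 0 0 1;2 0 0 0 0 0 1"

```text
time_s: 23.72
eef_pos: [0.49, -0.1069, 0.0021]
eef_rot: [-0.001, 0.755, 0.656, -0.0]
wrist_force: [0.2, -0.6, -0.6]
opening: 0.173
grasp_force: 60.8
```

```bash
python3 - <<'E'
from h import *
st(); a,K,C=cam("wrist"); cv2.imwrite("w9.png",a)
g=cv2.cvtColor(a,cv2.COLOR_BGR2GRAY)
print("     "+" ".join(f"{c:3d}" for c in range(240,316,3)))
for r in range(150,270,3): print(r,":"," ".join(f"{x:3d}" for x in g[r,240:316:3]))
E
```

```text
t 23.725 pos [ 0.49   -0.1069  0.0021] yaw 81.93 F [ 0.2 -0.6 -0.6] open 0.173 gf 60.8 q6 -0.31
     240 243 246 249 252 255 258 261 264 267 270 273 276 279 282 285 288 291 294 297 300 303 306 309 312 315
150 : 170 170 183 184 184 184 184 184 184 184 184 184 184 184 184 184 184 184 184 183 184 182 170 169 169 170
153 : 170 170 182 185 184 184 184 185 184 184 184 183 185 184 184 184 184 185 184 184 185 182 170 170 170 170
156 : 170 170 182 183 184 183 183 184 184 184 184 184 184 184 184 184 184 184 184 183 184 181 170 170 170 170
159 : 169 169 181 184 184 184 183 184 184 183 184 184 183 184 184 184 183 184 184 183 184 182 171 170 170 169
162 : 218 172 181 183 183 183 184 184 184 183 184 184 184 183 184 183 183 183 183 184 183 181 170 170 170 170
165 : 234 179 181 184 187 184 183 184 184 183 183 183 183 184 185 184 184 184 183 183 184 181 170 170 170 169
168 : 235 203 242 246 247 229 183 183 183 183 183 184 184 184 184 184 184 183 184 183 183 180 169 170 170 170
171 : 235 204 247 247 247 237 194 218 218 238 183 182 183 182 183 182 183 183 183 183 183 180 170 170 170 170
174 : 235 225 2
[... 2804 characters left out ...]
 124 122 122 108  96  97  96 107 112 111
252 :  29  31  29  30  28  53  97 100 101 101 102 102 102 101 101 101 102 101  99  69  29  30  31  30  30  30
255 :  31  30  30  29  30  53  96 101 102 102 102 102 101 102 101 102 101 100  98  70  31  28  31  31  31  31
258 :  30  50  92  92  93  89  98 101 101 102 102 102 101 101 102 102 101 102  99  80  93  92  93  79  32  33
261 :  31  75 116 117 116 100  97 102 102 101 102 101 101 102 100 102 101 101  98  77 116 116 116 108  35  30
264 :  31  98 116 116 116  85  96 101 102 101 102 101 102 101 101 102 102 101  98  69 115 117 117 115  46  32
267 :  35 110 116 117 116  77  95 101 101 101 102 102 102 102 102 102 101 101  98  65 111 116 116 116  63  30
```

carry_out:
  deltas: "1 0 0 0 0 0 1;2 0 0 0 0 0 1;2 0 0 0 0 0 1"

```text
time_s: 24.15
eef_pos: [0.4901, -0.1064, 0.0021]
eef_rot: [-0.0, 0.755, 0.656, -0.001]
wrist_force: [-0.8, -7.2, -1.5]
opening: 0.169
grasp_force: 60.7
```

Contact at 7 N along the axis, so the collar is against the plate at the predicted depth. A slightly firmer push, then release and retreat straight up.

carry_out:
  deltas: "1 0 0 0 0 0 1;1 0 0 0 0 0 1;1 0 0 0 0 0 0.8;1 0 0 0 0 0 0.6;1 0 0 0 0 0 0.4;1 0 0 0 0 0 0.3;1 0 0 0 0 0 0.3"

```text
time_s: 25.02
eef_pos: [0.4905, -0.1038, 0.0021]
eef_rot: [-0.001, 0.755, 0.656, -0.0]
wrist_force: [0.6, 0.5, 0.1]
opening: 0.702
grasp_force: 0.0
```

carry_out:
  deltas: "-3 0 -10 0 0 0 0.3;-4 0 -40 0 0 0 0.3;-6 0 -90 0 0 0 0.3;-10 0 -140 0 0 0 0.2;-20 0 -180 0 0 0 0;-30 0 -190 0 0 0 0;-30 0 -190 0 0 0 0;-30 0 -190 0 0 0 0"

```text
time_s: 26.02
eef_pos: [0.4854, -0.1333, 0.1903]
eef_rot: [-0.002, 0.755, 0.655, -0.001]
wrist_force: [-0.7, 0.2, 1.0]
opening: 1.001
grasp_force: 0.0
```

```bash
python3 - <<'E'
from h import *
st(); a,K,C=cam("wrist"); cv2.imwrite("w10.png",a)
c=np.array([.5004,-.039]); t=np.radians(-7.8); Rz=np.array([[np.cos(t),-np.sin(t)],[np.sin(t),np.cos(t)]])
for n,q,z in [("plate top outer",(0,-42),.068),("collar back top",(0,-47),.057),("handle end top",(0,-92),.052),("nose",(0,58),.044)]: print(n,proj(np.r_[c+Rz@(np.array(q)/1000),z],K,C).round(1))
g=cv2.cvtColor(a,cv2.COLOR_BGR2GRAY); u,v=proj(np.r_[c+Rz@[0,-.06],.052],K,C).round().astype(int)
print("     "+" ".join(f"{x:3d}" for x in range(u-30,u+31,3)))
for r in range(v-34,v+70,3): print(r,":"," ".join(f"{x:3d}" for x in g[r,u-30:u+31:3]))
u,v=proj(np.r_[c+Rz@[0,.05],.044],K,C).round().astype(int); print("nose",u)
for r in range(v-21,v+18,3): print(r,":"," ".join(f"{x:3d}" for x in g[r,u-24:u+25:3]))
E
```

```text
t 26.025 pos [ 0.4854 -0.1333  0.1903] yaw 81.91 F [-0.7  0.2  1. ] open 1.001 gf 0.0 q6 -0.36
plate top outer [278.2 130.8]
collar back top [278.2 136.1]
handle end top [278.4 186.8]
nose [277.7   1.2]
     248 251 254 257 260 263 266 269 272 275 278 281 284 287 290 293 296 299 302 305 308
117 : 166 176 177 174 144 132 147 129 127 137 138 133 129 130 130 130 130 130 130 130 130
120 : 247 247 247 247 248 232 235 187 167 169 168 167 168 168 168 168 168 168 168 167 166
123 : 247 247 247 247 247 247 247 245 190 198 169 170 170 170 170 169 169 170 170 169 170
126 : 246 246 246 246 246 246 246 246 246 246 238 216 169 167 167 167 167 168 168 167 167
129 : 246 246 246 246 246 246 246 246 246 246 245 245 245 224 227 169 163 162 163 163 162
132 : 200 198 197 197 196 199 207 217 221 227 233 231 223 213 195 154 135 118 131 135 147
135 : 124 127 126 126 127 122 159 179 189 203 204 196 183 170 135 122  87  83  84  83  98
138 :  42  41  41  41  40  40  46 132 181 180 174 191 169  81  38  36  34  32  32  33  33
141 :  42  42  40  41  41  41  45 130 192 196 202 207 176  81  35  34  33  32  32  33  3
[... 2595 characters left out ...]
42  38  44  54  39  40  42  40  41  39  39  40
3 :  42  43  44  45  43  41  39 147 191  68  40  41  42  41  39  40  40
6 :  42  42  44  45  43  42  45 178 201 114  40  41  41  41  41  41  41
9 :  43  44  45  46  45  43  69 194 205 146  39  40  40  40  40  42  43
12 :  41  44  44  46  45  45 104 200 208 171  50  37  41  41  40  42  44
15 : 121 120 121 122 122 121 156 211 215 195 109  94  93  93  95  94  94
18 : 246 246 246 245 245 245 245 245 245 245 245 245 245 245 245 245 245
21 : 246 246 246 246 246 246 246 245 245 245 245 245 245 245 245 245 245
24 : 245 245 245 245 245 245 245 245 245 245 245 245 245 245 245 245 245
27 : 244 244 244 244 244 244 244 244 244 244 244 244 244 244 244 244 244
```

The handle end is at row 186 (186.8 expected) and the nose shows beyond the far plate at row 1 (1.2 expected). The spindle is fully home and the gripper is clear, so I'm handing in.

```bash
python3 -c "
from h import *
print(ctrl.hand_in())"
```

```text
the job is handed in; nothing more can be done
None
```

The drum is seated in the cradle and the spindle is through both plates and the drum with its collar against the side plate; I handed the job in at about 26 s (limit 61 s), without moving the arm near the vial, beaker or tape roll, but the first two drum grips slid up and pressed on it with up to 37 N at the wrist before the third held.

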